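# Hang the dial gauge in the notch of its stand, dial outward

## Task

Put the dial gauge away on its stand: hang it by its wire bail on the stand's flat bar, dial facing outward (away from the post), with the bail dropped fully into the notch in the bar's top edge. The bar is clamped at whatever reach it was left at, so slide the bail gently along it, with no more than light pressure on bar and stand, until it drops into the notch. Then let go, leaving the gauge hanging still, and do not disturb the other things on the bench or tip the gauge over.

Things in the scene. Friction and masses are not known exactly. Their poses are not given: they have to be found in the camera images.
- gauge: Grey box-shaped dial gauge, loose, 0.17 to 0.35 kg, standing upright. Housing 28 (x) x 50 (y) x 80 (z) mm; origin: centre of its underside, z up. Dial on its -x face; +x back plain. Grip it from above across its 50 mm width (y), 68 to 76 mm above the underside: the bail stays free between the fingers. It stands freely, so can be set down and regripped the other way round.
- dial (a point): Middle of the gauge's round dial (diameter 45 mm, 4 mm proud of the front, pale with dark ticks and a needle): 42 mm above the gauge's underside, 18 mm from its centre towards -x.
- bail (a point): Middle of the top wire of the gauge's bail, a stiff steel loop on top of the housing, in the gauge's y-z plane. The top wire is level, along y, 5 mm thick; its axis (this point) is 102.5 mm above the gauge's underside, on its centre line. The opening below it is 16 mm wide (y) and 20 mm high (80 to 100 mm above the underside).
- stand: Fixed stand: round foot (diameter 100, 12 mm thick), post (diameter 24), head block 36 x 34 mm with its top 156 mm up, and on it a level flat steel bar pointing outward, along the stand's +x. Origin: centre of the foot's underside, z up. Bar: 10 mm wide (y), 12 mm tall (z 158 to 170 mm); nothing stands above its top edge, z = 170 mm. Press it with less than 20 N.
- post_top (a point): On the post axis, level with the bar's top edge (z = 170 mm in the stand's frame). The bar's one notch, in the top edge, is 8 mm long, 6 mm deep, square-ended. The bar's reach is clamped firmly but not measured: the notch's middle is 55 to 105 mm out from here along +x, the free end 65 mm beyond that (120 to 170 mm out).
- ride (a point): Point on the bar's top edge, 115 mm out from the post axis: here (and from 110 to 119 mm out) the edge is always plain. With the bail riding on the edge, point bail is at z = 172.5 mm in the stand's frame; seated in the notch, at 166.5 mm. This point is fixed to the stand, not to the bar.
- grip_a: Bystander: cork rod grip with an aluminium end, lying along its x, 165 mm long, 32 mm thick; origin under its middle.
- grip_b: Bystander: a second such grip.
- spool_a: Bystander: thread spool, diameter 32 mm, 38 mm tall, upright near the stand; origin under its centre.
- spool_b: Bystander: thread spool of the same size.
- jar: Bystander: jar with a lid, diameter 56 mm, 50 mm tall; origin under its centre.
- template: Bystander: flat grey template plate with rounded lobes, about 50 x 150 mm, 6 mm thick (10 mm over its studs); origin under its centre.
- collar: Bystander: metal ring, diameter 40 mm, 12 mm tall; origin under its centre.
Mind the look-alikes: they are no part of the job. Of the things shaped like the gauge, the grey one is meant.

How it is judged (in metres and radians):
At the end, for the whole second after the job is handed in: Gauge hung by its bail in the notch (site bail 160-168.5 mm high, 45-115 mm out, within 10 mm sideways, in the stand's frame), dial outward with the post behind its back (within 0.5 rad), upright within 0.2 rad, released, slower than 30 mm/s (z of bail in the frame of stand between 0.16 and 0.1685 m and x of bail in the frame of stand between 0.045 and 0.115 m and y of bail in the frame of stand between -0.01 and 0.01 m and x of post_top in the frame of gauge above 0.03 m and angle between the x axis of gauge and the x axis of stand, either way round below 0.5 rad and angle between gauge's own z axis and vertical below 0.2 rad and linear speed of gauge below 0.03 m/s and contact force between gauge and the fingers below 0.1 N); the robot touches nothing.
It fails at once if the gauge is pressed or knocked on the stand with more than 20 N (contact force between gauge and stand above 20 N).
It fails at once if the robot's arm or fingers press on the stand with more than 20 N (contact force between any of the arm, the fingers and stand above 20 N).
It fails at once if the gauge is tipped over (angle between gauge's own z axis and vertical above 0.7 rad).
It fails at once if one of the other things on the bench is moved by more than 30 mm (distance of any of grip_a, grip_b, spool_a, spool_b, jar, template, collar from where it was at the start of the episode above 0.03 m).
It also fails if it takes over 72 s, if anything falls off the work surface, if the arm or the gripper's body presses on something with over 40 N, if the wrist force passes 120 N, or if a joint passes its speed limit or range.

## Robot

A 7-joint arm with a two-finger parallel gripper is mounted at the origin on the work surface. World frame = base frame: x ahead of the robot, y to its left, z up, the work surface at z = 0. Lengths are in mm, angles in rad, forces in N, time in s.
With the tool pointing down it reaches from about 400 to 875 mm from the base axis. Payload 19.3 kg.
Tool frame: the origin (TCP) lies at the very end of the fingers, on their centre line; the grasp point (between the pads) lies 19 mm behind it (grip_point_offset is the z of the grasp point in the tool frame, in mm); z points along the fingers, x is the direction in which the jaws open and shut, and the axes are right-handed (so a half turn about z gives the same grasp; the last joint's range is limited). The gripper opens to 85 mm and grips with 20 to 120 N. Pads are 22 mm wide; open, the fingers measure 114 mm over their backs; the gripper's body (76 mm by 85 mm) begins 54 mm behind the grasp point. The pads swing forward as they close: fully open they stand 13 mm farther back than shut.
Start: joints at [1.272, 0.521, -0.036, 1.599, 0.021, 1.021, -0.113], TCP at [141.728, -608.71, 231.291] pointing down, gripper open.
Joint ranges: [-2.91, 2.91], [-0.3, 2.13], [-1.5, 1.42], [0.17, 2.43], [-1.26, 4.41], [0.16, 1.93], [-2.52, 2.52]. Speed limits (rad/s): [1.89, 1.89, 2.39, 2.39, 3.01, 3.01, 3.01].

## Interface

Orientations are given as a 3x3 rotation matrix whose columns are the frame's x, y, z axes.
In Python, from workcell import movep, movel, goto_joints, open_gripper, clamp, wait, inverse_kinematics, read_state, camera, PlanningError, finish_job, grip_point_offset gives the robot as it stands. Calls block until the motion is done:
- movep(position, orientation): joint-space move of the TCP to a pose.
- movel(position, frame=None, max_speed=150, guard=None): straight line of the TCP; frame=None keeps the orientation; max_speed is the mean speed in mm/s. With guard (N) it stops when the force on the tool has changed by that much, and returns True; else False.
- goto_joints(angles): joint-space move.
- open_gripper() and clamp(): open the fingers fully, or close them until they stop; the grip force is fixed at half the most.
- wait(seconds).
- inverse_kinematics(position, orientation): joint angles nearest the present ones, or None.
- read_state(): the state.
- camera(name): name is "scene" or "top" or "wrist"; returns a dict with "image" (420x560x3 uint8, blue, green, red), "range_z" (420x560 float32, mm along the optical axis (not along the pixel's ray), 0 where there is no reading), "fx", "fy", "cx", "cy" (pixels), "dist_coeffs" ([k1, k2, p1, p2, k3] as OpenCV has them; the pictures are not rectified), "cam_to_world" (4x4, takes a point from camera to world coordinates). Camera axes: x right, y up, looking along -z (the intrinsics and any distortion apply to the point x, -y, -z); pixel columns grow to the right and rows downward; lengths in mm; the calibration is good to about 2 mm. A picture is of the moment at which its call begins.
A pose or a line that the arm cannot do raises PlanningError and nothing moves.
- finish_job(): hands the job in, once; it reports no verdict.
The state is a dict: "time": time; "qpos": joint angles; "qvel": joint speeds; "joint_efforts": joint torques, N m; "eef_pos": TCP position; "tool_rot": TCP orientation; "ft_force": force on the tool from outside, world axes, zero at the start; "torque": the same for the moment, N m; "finger_gap": finger opening in mm.
Only numpy, scipy, OpenCV 4.12 (cv2) and the standard library are available. Lean on these libraries where they do the work, as an engineer would, in place of code of your own. Each camera call takes 0.05 s, during which the arm holds its last target.

## Working session

There is one attempt and no reset: what is moved stays moved. The work goes in short steps, each a Python script; the robot and the scene stay as the last script left them, time stands still between calls to the robot, and variables do not carry over. Pictures are saved under pics/ and viewed, and the job is handed in when it is done.

```bash
mkdir -p pics; ls; cat > h.py <<'E'
from workcell import *
import numpy as np, cv2
def shot(n,tag):
    c=camera(n); cv2.imwrite(f'pics/{tag}.png',c['image']); np.savez(f'pics/{tag}.npz',**{k:np.array(v) for k,v in c.items()}); return c
def cloud(c):
    h,w=c['range_z'].shape
    K=np.array([[float(c['fx']),0,float(c['cx'])],[0,float(c['fy']),float(c['cy'])],[0,0,1]])
    u,v=np.meshgrid(np.arange(w),np.arange(h))
    p=cv2.undistortPoints(np.stack([u,v],-1).reshape(-1,1,2).astype(np.float64),K,np.array(c['dist_coeffs'],float)).reshape(h,w,2)
    z=np.array(c['range_z'],float)
    P=np.stack([p[...,0]*z,-p[...,1]*z,-z],-1)
    T=np.array(c['cam_to_world'])
    W=P@T[:3,:3].T+T[:3,3]; W[z==0]=np.nan
    return W
E
python3 - <<'E'
from h import *
for n in('scene','top','wrist'): c=shot(n,n+'0'); print(n,np.round(c['cam_to_world'],2).tolist())
s=read_state();print(s)
E
```

```text
pics
scene [[0.06, -0.62, 0.78, 1228.72], [1.0, 0.03, -0.05, 9.25], [0.01, 0.79, 0.62, 659.63], [0.0, 0.0, 0.0, 1.0]]
top [[-0.0, 0.99, -0.17, 334.91], [-1.0, -0.0, 0.01, 55.92], [0.01, 0.17, 0.99, 1363.03], [0.0, 0.0, 0.0, 1.0]]
wrist [[0.23, 0.93, 0.29, 216.92], [-0.97, 0.22, 0.07, -590.98], [-0.0, -0.3, 0.95, 374.09], [0.0, 0.0, 0.0, 1.0]]
{'time': 0.15, 'qpos': array([ 1.27177296,  0.52186984, -0.03626935,  1.59985101,  0.02121536,
        1.02114718, -0.11277027]), 'qvel': array([-0.00090246, -0.00178629, -0.00035241, -0.00059097, -0.00113264,
       -0.00169106,  0.00048213]), 'joint_efforts': array([ 1.68624443e-03, -9.27394509e+01,  1.98037371e+00, -3.70054078e+01,
        1.79612904e-02,  6.33198957e-03, -4.10996131e-05]), 'eef_pos': array([ 141.64488513, -608.47512909,  230.87247077]), 'tool_rot': array([[ 2.26806857e-01, -9.73939710e-01, -3.01110641e-04],
       [-9.73939355e-01, -2.26807034e-01,  8.38374191e-04],
       [-8.84819928e-04,  1.03114488e-04, -9.99999603e-01]]), 'ft_force': array([ 0.25645243,  0.51497863, -0.12197991]), 'torque': array([ 0.00620664, -0.00761261,  0.00140264]), 'finger_gap': 85.27864797444548}
```

View pics/scene0.png

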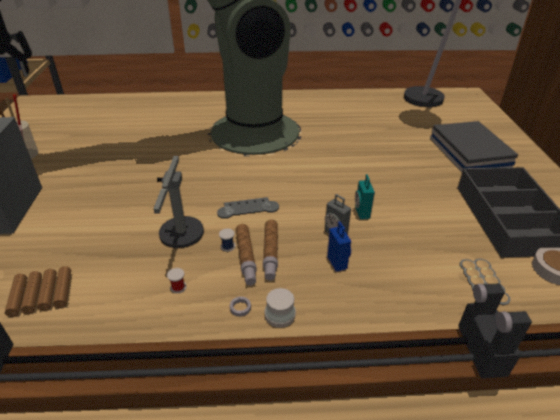

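View pics/top0.png

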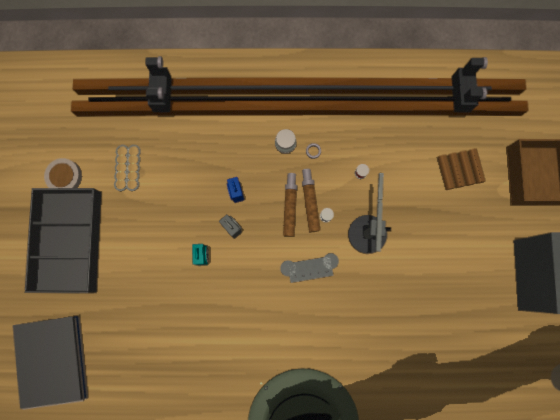

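The scene view shows the grey gauge at about (338,215) between the blue and teal look-alikes. The stand is at (180,232), with its bar pointing towards the camera. In the top view the gauge is at (231,226), the stand foot at (368,234), and the bar runs from (378,248) to (380,173).

```bash
python3 - <<'E'
from h import *
c=dict(np.load('pics/top0.npz')); W=cloud(c)
cs=dict(np.load('pics/scene0.npz')); S=cloud(cs)
for nm,A,img in(('top',W,c['image']),('scene',S,cs['image'])):
    b=A.reshape(-1,3)
    ok=~np.isnan(b[:,0])
    z=b[:,2]
    # bar
    m=ok&(z>140)&(z<200)&(b[:,1]<0)&(b[:,1]>-300)&(b[:,0]>350)&(b[:,0]<800)
    p=b[m]; print(nm,'bar',len(p),p.min(0),p.max(0),np.median(p,0))
    if len(p)>20:
        t=p[p[:,2]>158]; vx,vy,x0,y0=cv2.fitLine(t[:,:2].astype(np.float32),cv2.DIST_HUBER,0,.01,.01).ravel(); print('line',vx,vy,x0,y0,np.percentile(t[:,2],[5,50,95]))
    m=ok&(z>8)&(z<16)&(b[:,1]<0)&(b[:,1]>-250)&(b[:,0]>380)&(b[:,0]<560)
    p=b[m]; print('foot',len(p),p.min(0),p.max(0),p.mean(0))
    m=ok&(z>20)&(z<120)&(b[:,1]>100)&(b[:,1]<330)&(b[:,0]>350)&(b[:,0]<700)
    im=np.where(m.reshape(420,560),255,0).astype(np.uint8)
    n,l,st,ce=cv2.connectedComponentsWithStats(im)
    for i in range(1,n):
        if st[i,4]>30:
            q=A[l==i]; print('blob',st[i],img[l==i].mean(0).round(),q.min(0).round(1),q.max(0).round(1))
            t=q[(q[:,2]>74)&(q[:,2]<84)]
            if len(t)>5: print('  top',len(t),t.mean(0).round(1),cv2.minAreaRect(t[:,:2].astype(np.float32)))
for n,(x,y,w,h) in {'top0':(180,140,240,140),'scene0':(130,130,270,190)}.items():
    i=cv2.imread(f'pics/{n}.png')[y:y+h,x:x+w]; cv2.imwrite(f'pics/{n}z.png',cv2.resize(i,None,fx=2.9,fy=2.9,interpolation=cv2.INTER_CUBIC))
E
```

```text
top bar 613 [ 413.57111366 -198.18994908  140.09321252] [ 592.76410557 -150.97416845  176.40674324] [ 477.15684708 -170.75276288  166.42383237]
line 0.99725395 -0.074057505 501.67346 -170.9561 [160.30998429 168.48780026 172.40824645]
foot 744 [ 382.19866442 -244.18084122    8.0022198 ] [558.48227722  -0.95743831  15.96895815] [ 460.33566149 -148.43915684   11.44441247]
blob [227 177  17  25 309] [104.  55.  29.] [550.4 146.5  20.2] [602.9 186.7 111.5]
  top 193 [576.2 165.1  78.8] ((577.8090209960938, 165.75418090820312), (49.84156799316406, 27.83769989013672), 14.605015754699707)
blob [219 215  23  24 303] [76. 84. 86.] [457.6 150.5  21.6] [510.5 202.6 107.3]
  top 198 [483.5 177.3  78.8] ((484.02154541015625, 177.34178161621094), (49.5919303894043, 27.4229679107666), 40.876953125)
blob [192 244  17  22 342] [85. 96. 26.] [389.1 232.6  20. ] [438.8 266.8 108.4]
  top 204 [414.  251.4  78.9] ((414.2742919921875, 252.1143341064453), (48.518463134765625, 27.609113693237305), 0.747653067111969)
scene bar 633 [ 413.11899608 -199.93953545  140.20432497] [ 596.0049318  -150.61021174  170.82225853] [ 487.07874112 -169.34734873  164.99108109]
line 0.99700713 -0.07730955 515.94617 -169.94563 [159.51429107 168.13742779 169.89765223]
foot 882 [ 420.11028636 -217.59118619    8.00795732] [551.41069738 -40.03495982  15.90879587] [ 478.752021   -164.55252443   10.65680452]
blob [354 174  21  39 557] [63. 70. 31.] [391.5 231.   20.1] [444.4 265.3 105.3]
  top 151 [421.3 249.   77.9] ((417.3807373046875, 250.15545654296875), (52.93551254272461, 27.197843551635742), 2.826198101043701)
blob [ 324  194   27   72 1391] [66. 49. 42.] [458.5 144.9  20. ] [607.1 202.4 104.9]
  top 415 [539.9 168.9  77.9] ((532.779296875, 172.51377868652344), (50.070804595947266, 147.7296600341797), 86.34508514404297)
```

```bash
ls pics
```

```text
scene0.npz
scene0.png
scene0z.png
top0.npz
top0.png
top0z.png
wrist0.npz
wrist0.png
```

View pics/scene0z.png

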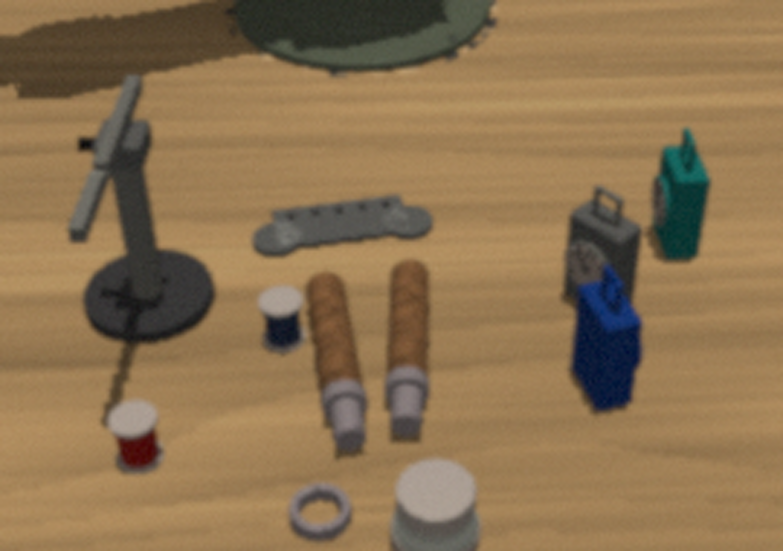

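View pics/top0z.png

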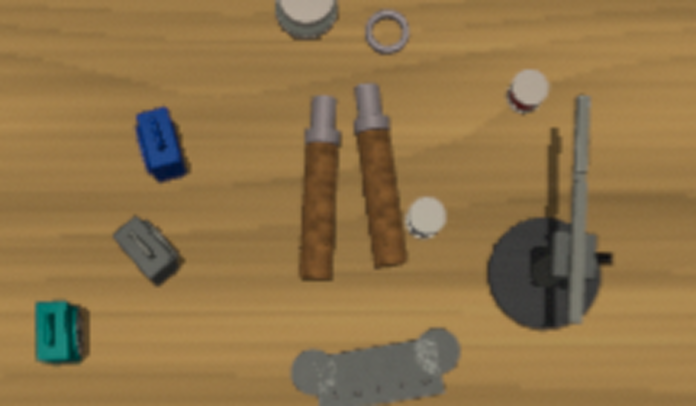

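```bash
python3 - <<'E'
from h import *
# foot circle fit & bar with region restrictions, both cameras
from scipy.optimize import least_squares
for n in('top0','scene0'):
    c=dict(np.load(f'pics/{n}.npz')); W=cloud(c); 
    m=(W[...,2]>6)&(W[...,2]<18)&(W[...,1]<-105)&(W[...,1]>-240)&(W[...,0]>370)&(W[...,0]<520)
    p=W[m][:,:2]; print(n,len(p),cv2.minEnclosingCircle(p.astype(np.float32)))
    hull=cv2.convexHull(p.astype(np.float32))[:,0]
    r=least_squares(lambda a:np.hypot(hull[:,0]-a[0],hull[:,1]-a[1])-50,[450,-170],loss='soft_l1'); print('r50 centre',r.x)
    # bar slice centrelines
    b=W.reshape(-1,3); b=b[(b[:,2]>155)&(b[:,2]<178)&(b[:,1]<-130)&(b[:,1]>-210)]
    for x in range(410,610,15):
        q=b[(b[:,0]>x)&(b[:,0]<x+15)]
        q=q[q[:,2]>165] if len(q) else q
        if len(q): print(x,len(q),q[:,1].min().round(1),q[:,1].max().round(1),np.median(q[:,2]).round(1))
E
```

```text
top0 787 ((444.304443359375, -170.18675231933594), 88.2130355834961)
r50 centre [ 466.83077965 -169.53852083]
410 23 -169.8 -160.7 169.2
425 28 -172.2 -162.5 169.0
440 34 -173.3 -163.0 168.7
455 31 -173.4 -163.5 169.0
470 27 -173.8 -164.4 168.7
485 31 -176.6 -166.6 169.1
500 29 -177.0 -167.6 168.9
515 23 -177.9 -167.7 169.2
530 23 -177.9 -168.5 169.6
545 27 -178.8 -170.1 169.5
560 28 -181.8 -171.8 168.8
575 32 -182.0 -172.1 169.8
590 7 -182.8 -173.6 167.8
scene0 905 ((468.8414611816406, -169.76132202148438), 51.69801712036133)
r50 centre [ 469.90256333 -169.37787947]
410 16 -168.4 -159.8 168.6
425 22 -170.5 -160.7 168.8
440 20 -172.2 -161.2 168.6
455 25 -173.8 -162.8 169.1
470 25 -173.7 -163.5 168.8
485 27 -176.0 -165.2 168.6
500 25 -176.2 -166.5 168.6
515 26 -177.8 -167.1 168.2
530 23 -178.6 -168.4 168.5
545 30 -179.8 -169.4 168.3
560 27 -180.4 -170.4 168.8
575 35 -181.9 -171.4 168.4
590 15 -180.9 -173.6 167.3
```

The dial is visible at zoom (585,262), on the grey gauge's side facing +x, −y. Gauge +x is therefore at about 131°. The bar heads (0.997, −0.075) from the post at about (468, −169), with its end near x=595. That puts the notch about 62 mm out, and a mark at top zoom (580,172) agrees. Next I check IK for pick and place.

```bash
cat >> h.py <<'E'
def R(a): # tool down, tool x at angle a
    x=np.array([np.cos(a),np.sin(a),0]); z=np.array([0,0,-1.]); return np.stack([x,np.cross(z,x),z],1)
E
python3 - <<'E'
from h import *
g=np.array([484,177.3]); a0=np.deg2rad(40.9)
for s in (0,np.pi):
  ap=a0+s; al=np.deg2rad(85.7)+s
  for nm,p,a in(('pick',[*g,50],ap),('hi',[*g,300],ap),('place',[530,-174,120],al),('ent',[640,-182,130],al),('hov',[560,-174,330],al)):
    q=inverse_kinematics(p,R(a)); print(nm,None if q is None else np.round(q,2))
E
```

```text
pick [-0.03  0.69 -0.59  1.99  0.63  0.64 -0.33]
hi [ 0.39  0.5  -1.2   1.76  0.49  1.23 -0.22]
place [ 0.72  0.66 -0.73  1.85  0.57  0.86  1.2 ]
ent [ 0.65  0.8  -0.76  1.54  0.61  1.04  1.23]
hov [ 0.75  0.47 -0.81  1.55  0.35  1.27  1.39]
pick [-0.88  0.73  0.58  2.04 -0.73  0.59 -2.21]
hi [-1.2   0.43  1.02  1.83 -0.41  1.11 -2.46]
place [ 0.32  0.56 -0.14  1.87  0.12  0.72 -1.54]
ent [ 0.26  0.7  -0.12  1.56  0.1   0.89 -1.54]
hov [ 0.38  0.38 -0.25  1.57  0.1   1.2  -1.53]
```

```bash
python3 - <<'E'
from h import *
a=np.deg2rad(40.9)
movep([150,-600,300],read_state()['tool_rot'])
movep([484,177.3,260],R(a))
c=shot('wrist','w1'); s=read_state(); print(s['time'],s['eef_pos'],s['qpos'])
W=cloud(c); m=(W[...,2]>72)&(W[...,2]<86)&(np.hypot(W[...,0]-484,W[...,1]-177)<60)
q=W[m]; print(len(q),q.mean(0),cv2.minAreaRect(q[:,:2].astype(np.float32)))
E
```

```text
3.5583 [484.26424699 176.72528481 259.92573885] [ 0.37225788  0.5435581  -1.17402894  1.8130133   0.54724409  1.16024347
 -0.26937352]
1317 [482.52839918 180.50649605  80.16243035] ((483.8882751464844, 179.05384826660156), (50.08246994018555, 28.223148345947266), 40.70785903930664)
```

View pics/w1.png

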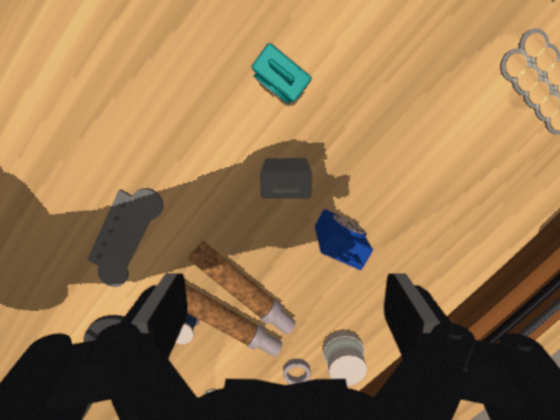

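The wrist view puts the gauge at (286,178), squarely aligned with the jaws. The estimate agrees with the top view to within 2 mm.

```bash
python3 - <<'E'
from h import *
a=np.deg2rad(40.8)
p=[484,178.4]
movep([*p,150],R(a))
print(movel([*p,51],R(a),max_speed=60,guard=8))
s=read_state(); print(s['eef_pos'],s['ft_force'])
clamp(); s=read_state(); print(s['time'],s['finger_gap'],s['eef_pos'],s['ft_force'])
movel([*p,200],max_speed=120); s=read_state(); print(s['time'],s['finger_gap'],s['ft_force'])
shot('wrist','w2');shot('scene','s2')
E
```

```text
False
[484.14967807 178.41662321  51.24895751] [-0.45741619 -0.16860121  0.21994828]
6.3 49.46649764765018 [484.04208251 178.35310917  51.31876601] [-1.4175669  -1.7020653   7.64418584]
7.6917 49.08057151843046 [-0.75112419 -0.18590287 -3.81367565]
```

View pics/w2.png

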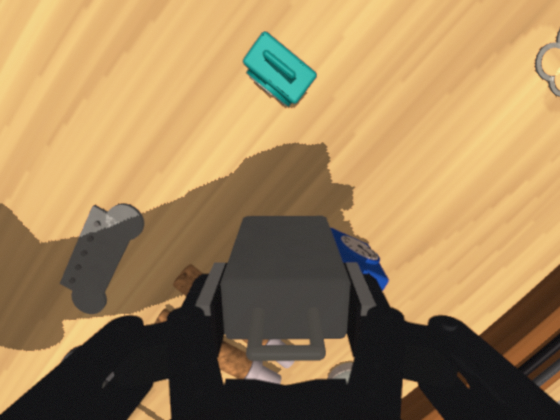

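View pics/s2.png

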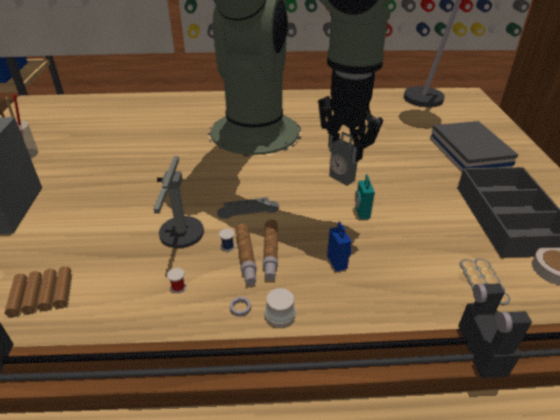

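The gauge is held with the jaws on its sides: gap 49 mm, bail free at (286,340), plain back towards the wrist camera. In the scene view the dial faces outward at (342,160). Now I move to a point in front of the bar's free end.

```bash
python3 - <<'E'
from h import *
a=np.deg2rad(85.7)
movep([650,20,210],R(a))
movel([655,-183,200],R(a),max_speed=150)
movel([655,-183,126],R(a),max_speed=120)
s=read_state(); print(s['time'],s['eef_pos'],s['ft_force'],s['finger_gap'])
shot('wrist','w3');shot('scene','s3');shot('top','t3')
i=cv2.imread('pics/s3.png')[120:270,100:300]; cv2.imwrite('pics/s3z.png',cv2.resize(i,None,fx=4,fy=4,interpolation=cv2.INTER_CUBIC))
i=cv2.imread('pics/t3.png')[120:270,300:500]; cv2.imwrite('pics/t3z.png',cv2.resize(i,None,fx=4,fy=4,interpolation=cv2.INTER_CUBIC))
E
```

```text
11.1333 [ 655.30857127 -182.77983332  126.47070065] [ 0.26276022 -0.62103756 -2.2112271 ] 48.92759098312646
```

View pics/w3.png

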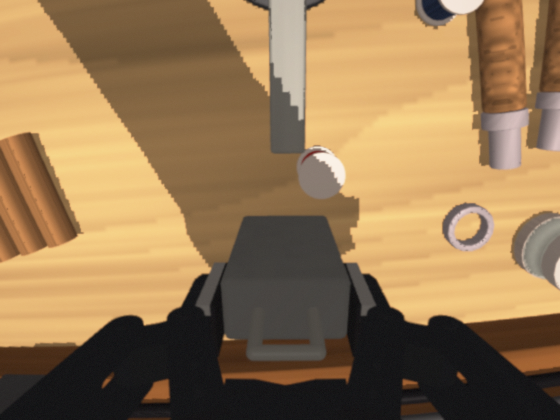

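View pics/s3z.png

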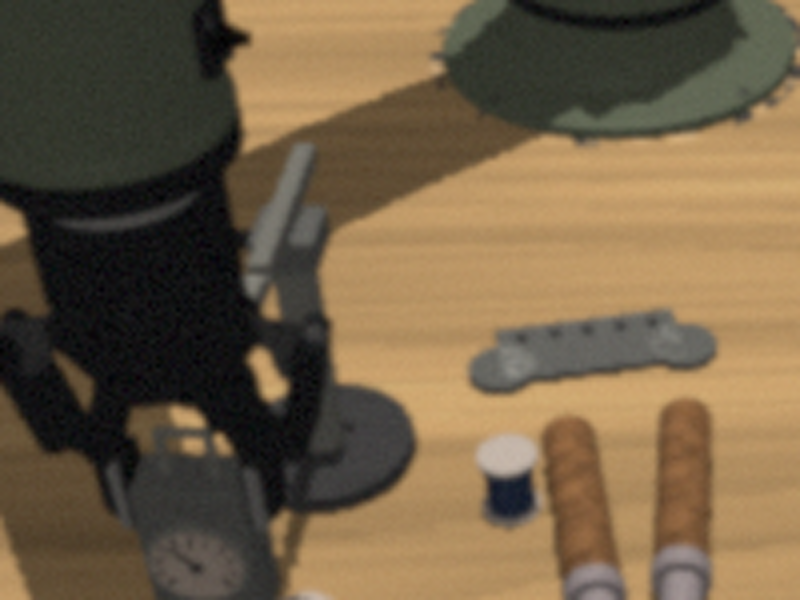

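View pics/t3z.png

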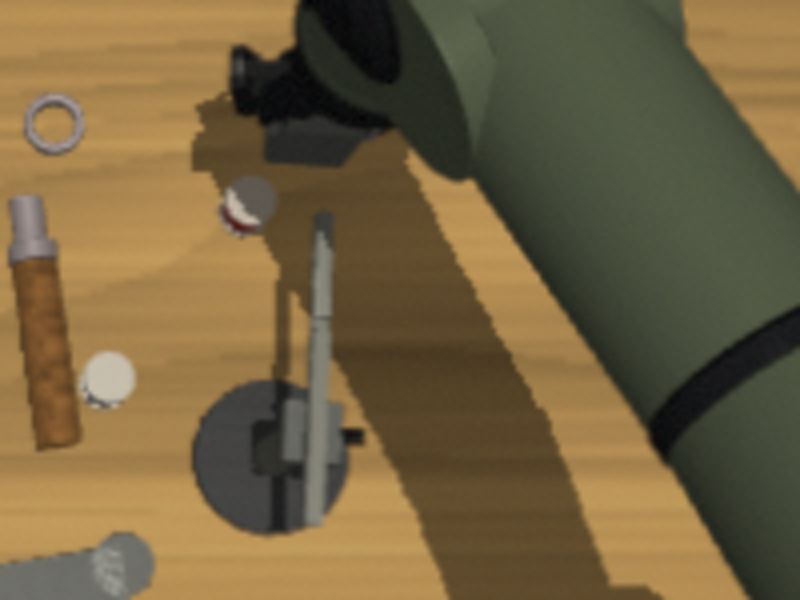

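The wrist view shows the bar's free end at column ~287, row 152, lined up with the bail at column ~286, row 350. I'll measure the lateral offset and height difference from the depth image.

```bash
python3 - <<'E'
from h import *
c=dict(np.load('pics/w3.npz')); W=cloud(c)
s=read_state(); T=s['eef_pos']; a=np.deg2rad(85.7)
print('tool x ang',np.rad2deg(np.arctan2(s['tool_rot'][1,0],s['tool_rot'][0,0])), s['tool_rot'][:,2])
u=np.array([np.cos(a-np.pi/2),np.sin(a-np.pi/2)]); v=np.array([np.cos(a),np.sin(a)])
L=np.stack([(W[...,:2]-T[:2])@u,(W[...,:2]-T[:2])@v,W[...,2]],-1)
m=np.zeros(L.shape[:2],bool); m[:158,255:320]=True; m&=(L[...,2]>150)&(L[...,2]<185)
p=L[m]; print(p.max(0),p.min(0))
for x in range(int(p[:,0].min()),-40,8):
    q=p[(p[:,0]>x)&(p[:,0]<x+8)]; 
    if len(q)>5: print(x,len(q),np.percentile(q[:,1],[2,98]).round(1),np.median(q[:,2]).round(1))
# bail
for r in (342,346,350,354,357):
    q=L[r,240:335]; q=q[(q[:,2]>168)&(q[:,2]<195)]; 
    if len(q): print(r,len(q),np.percentile(q[:,1],[0,50,100]).round(1),np.median(q,0).round(1))
for r in (322,330):
    print(r,[(k,*L[r,k].round(1)) for k in range(244,330,4)])
for r in (240,280,320): q=L[r,215:360]; q=q[(abs(q[:,1])<40)&(q[:,2]>100)]; print(r,q[:,1].min(),q[:,1].max(),np.median(q,0))
i=c['image'][0:160,240:340]; cv2.imwrite('pics/w3z.png',cv2.resize(i,None,fx=3.7,fy=3.7))
E
```

```text
tool x ang 85.69559122567598 [ 1.08433293e-03 -2.56647747e-04 -9.99999379e-01]
[-63.0759537    6.19342648 172.84729175] [-103.59787463   -4.14228334  168.11073394]
-103 1227 [-3.8  5.6] 170.6
-95 1175 [-3.9  5.7] 170.6
-87 1105 [-3.7  5.6] 170.7
-79 1043 [-3.8  5.9] 170.7
-71 970 [-3.6  6. ] 170.6
342 30 [-12.3   0.4  13.4] [ -2.6   0.4 176.1]
346 77 [-12.1   0.3  13.1] [ -2.8   0.3 178.3]
350 80 [-12.2   0.5  13.3] [ -2.3   0.5 179.7]
354 80 [-12.1   0.5  13.1] [ -1.4   0.5 180.5]
357 76 [-11.5   0.5  12.5] [ -0.5   0.5 180.9]
322 [(244, np.float64(4.5), np.float64(-15.7), np.float64(155.4)), (248, np.float64(3.9), np.float64(-14.0), np.float64(156.1)), (252, np.float64(-2.3), np.float64(-11.5), np.float64(164.7)), (256, np.float64(-3.0), np.float64(-9.9), np.float64(165.7)), (260, np.float64(-2.6), np.float64(-8.6), np.float64(165.2)), (264, np.float64(3.5), np.float64(-7.7), np.float64(156.7)), (268, np.float64(3.2), np.float64(-6.2), np.float64(157.0)), (272, np.float64(3.6), np.float64(-4.6), np.float64(156.6)), (276, np.float64(4.3), np.float64(-3.1), np.float64(155.6)), (280, 
[... 1684 characters left out ...]
), np.float64(156.8)), (304, np.float64(8.4), np.float64(7.9), np.float64(155.0)), (308, np.float64(-0.6), np.float64(8.5), np.float64(167.1)), (312, np.float64(-2.4), np.float64(9.7), np.float64(169.5)), (316, np.float64(-3.0), np.float64(11.0), np.float64(170.3)), (320, np.float64(-2.4), np.float64(12.5), np.float64(169.6)), (324, np.float64(7.9), np.float64(15.7), np.float64(155.9)), (328, np.float64(8.1), np.float64(17.3), np.float64(155.6))]
240 -23.43445431453703 24.100815332586233 [-14.25267429   0.46139806 116.65737173]
280 -26.938667466479018 29.35655015456373 [-13.59492273   1.13690699 154.43181118]
320 -24.335461005328728 26.117197005728062 [  2.99491724   1.35268    156.16543135]
```

View pics/w3z.png

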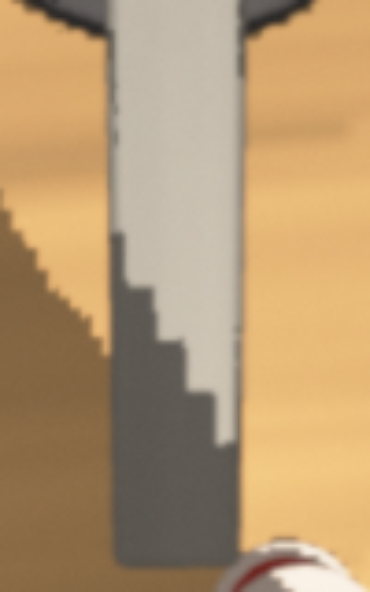

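The bar centre is 0.45 mm off the bail centre, the yaw matches within measurement, and the bail axis is about 7 mm above the bar top. I trim those offsets and thread the bail over the free end with a force guard.

```bash
cat >> h.py <<'E'
A=np.deg2rad(85.7); U=np.array([np.sin(A),-np.cos(A)]); V=np.array([np.cos(A),np.sin(A)])
O=np.array([655.31,-182.78])+0.5*V
def P(u,z,v=0): return [*(O+u*U+v*V),z]
E
python3 - <<'E'
from h import *
movel(P(-30,125.8),R(A),max_speed=60)
print(read_state()['ft_force'])
print(movel(P(-73,125.8),R(A),max_speed=30,guard=4))
s=read_state(); print(s['time'],s['eef_pos'],s['ft_force'],(s['eef_pos'][:2]-O)@U,(s['eef_pos'][:2]-O)@V)
c=shot('wrist','w4'); shot('scene','s4')
L=cloud(c); L=np.stack([(L[...,:2]-O)@U,(L[...,:2]-O)@V,L[...,2]],-1)
m=np.zeros(L.shape[:2],bool); m[:,250:325]=True; m&=(L[...,2]>150)&(L[...,2]<173)&(abs(L[...,1])<8)&(L[...,0]<-85)
p=L[m]
for x in range(-180,-85,2):
    q=p[(p[:,0]>x)&(p[:,0]<=x+2)]
    if len(q)>5: print(x,len(q),np.percentile(q[:,1],[2,98]).round(1),np.percentile(q[:,2],[5,50]).round(1))
E
```

```text
[-0.16119231 -0.22139815 -3.01419609]
False
13.5083 [ 582.6604031  -176.77679777  125.79101688] [-0.1752469  -1.25505902 -2.57913017] -72.89521044039441 0.03912973782510687
-180 92 [-8.   7.9] [155.3 156.6]
-178 132 [-8.   7.8] [155.7 156.9]
-176 410 [-7.7  7.7] [156.  170.4]
-174 425 [-7.5  7.5] [156.  170.4]
-172 443 [-7.6  7.6] [153.1 170.3]
-170 307 [-4.9  4.7] [169.6 170.7]
-168 308 [-4.9  4.7] [169.6 170.8]
-166 294 [-4.7  4.7] [169.5 170.7]
-164 291 [-4.7  4.7] [169.5 170.7]
-162 299 [-4.8  4.8] [169.7 170.6]
-160 289 [-4.8  4.8] [169.7 170.7]
-158 288 [-4.8  4.8] [169.6 170.7]
-156 272 [-4.8  4.8] [169.6 170.7]
-154 298 [-4.6  4.9] [169.7 170.7]
-152 258 [-4.6  5.2] [169.6 170.7]
-150 290 [-4.6  4.9] [169.6 170.7]
-148 255 [-4.7  4.9] [169.7 170.7]
-146 282 [-4.7  5. ] [169.7 170.7]
-144 253 [-4.7  5. ] [169.7 170.8]
-142 254 [-4.8  5. ] [169.8 170.7]
-140 259 [-4.6  5.1] [169.7 170.7]
-138 246 [-4.5  5.1] [169.7 170.9]
-136 244 [-4.6  5.1] [169.9 170.7]
-134 230 [-4.6  5.1] [169.6 170.7]
-132 105 [-4.6  5.2] [163.8 164.9]
-130 209 [-4.6  5.2] [163.8 164.7]
-128 212 [-4.6  5.2] [163.9 164.7]
-126 282 [-4.5  5.1] [163.9 165. ]
-124 302 [-4.5  5. ] [164.6 170.3]
-122 205 [-4.5  5. ] [169.7 170.7]
-120 206 [-4.5  5.1] [169.7 170.7]
-118 209 [-4.5  5.1] [169.7 170.7]
-116 210 [-4.6  5.1] [169.6 170.7]
-114 202 [-4.6  5.1] [169.6 170.7]
-112 200 [-4.6  5.2] [169.6 170.7]
-110 186 [-4.4  5.2] [169.7 170.7]
-108 194 [-4.4  5.3] [169.6 170.7]
-106 190 [-4.4  5.3] [169.6 170.7]
-104 180 [-4.3  5. ] [169.9 170.7]
-102 184 [-4.4  5. ] [169.9 170.8]
-100 165 [-4.5  5. ] [169.7 170.7]
-98 178 [-4.4  5.1] [169.8 170.8]
-96 161 [-4.6  5.1] [169.8 170.7]
-94 172 [-4.6  5.1] [169.6 170.6]
-92 160 [-4.3  5.2] [169.7 170.6]
-90 162 [-4.2  5.1] [169.8 170.6]
-88 248 [-7.8  7.8] [151.  170.3]
-86 115 [-7.8  7.3] [153.9 170.2]
```

View pics/w4.png

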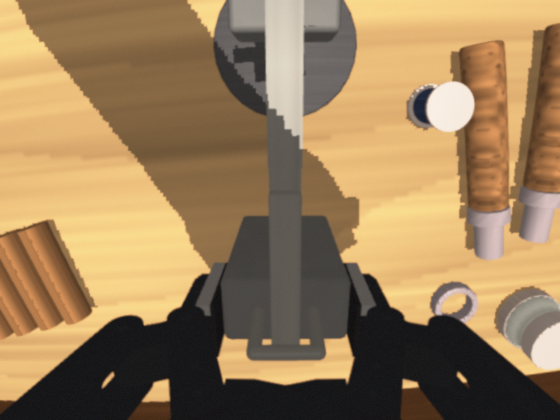

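View pics/s4.png

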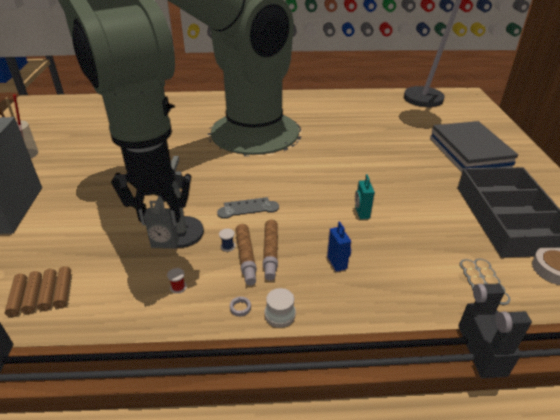

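The bail is threaded: the bar runs through the loop at (286,345), and the notch shows at row ~192. The depth profile puts the notch at u −132 to −124. I touch down lightly on the plain edge to calibrate height, then slide to the notch.

```bash
python3 - <<'E'
from h import *
def st(t):
    s=read_state(); print(t,round(s['time'],2),s['eef_pos'].round(2),s['ft_force'].round(2),'u',((s['eef_pos'][:2]-O)@U).round(2)); return s
st('a')
h=movel(P(-76,119),R(A),max_speed=10,guard=2.5); s=st(f'touch {h}')
z=s['eef_pos'][2]
movel(P(-76,z+0.1),R(A),max_speed=10); st('relax')
h=movel(P(-122,z+0.1),R(A),max_speed=20,guard=5); st(f'slide {h}')
h=movel(P(-127.8,z+0.1),R(A),max_speed=10,guard=5); s=st(f'slide2 {h}')
h=movel(P(-127.8,z-6.5),R(A),max_speed=8,guard=3); s=st(f'drop {h}')
print('dz',s['eef_pos'][2]-z)
E
```

```text
a 13.61 [ 582.63 -176.75  125.77] [-0.22  0.37 -2.53] u -72.93
touch True 14.16 [ 580.54 -176.64  120.9 ] [ 0.49 -0.38  6.09] u -75.02
relax 14.41 [ 579.63 -176.49  121.09] [1.21 0.24 1.75] u -75.94
slide False 16.86 [ 533.72 -173.11  121.01] [ 3.3 -0.   2. ] u -121.98
slide2 True 17.24 [ 530.05 -172.97  120.3 ] [-0.74 -0.4  -3.16] u -125.64
drop True 17.54 [ 530.07 -172.88  119.62] [-2.47 -0.15  0.67] u -125.63
dz -1.2817172788021054
```

At u −125.6 the load came off, so the bail is at the notch's outer lip. I move 2 mm further in and lower it.

```bash
python3 - <<'E'
from h import *
def st(t):
    s=read_state(); print(t,round(s['time'],2),s['eef_pos'].round(2),s['ft_force'].round(2),'u',((s['eef_pos'][:2]-O)@U).round(2)); return s
z=120.9
h=movel(P(-125.6,z),R(A),max_speed=10); st('up')
h=movel(P(-127.6,z),R(A),max_speed=10,guard=6); st(f'in {h}')
h=movel(P(-127.6,z-7),R(A),max_speed=8,guard=3); s=st(f'drop {h}')
shot('wrist','w5')
E
```

```text
up 17.82 [ 530.02 -172.9   120.78] [ 0.2  -0.05 -3.65] u -125.68
in False 18.18 [ 528.03 -172.73  120.88] [ 0.75  0.35 -3.2 ] u -127.68
drop True 18.88 [ 528.08 -172.69  114.89] [-0.71 -0.29  5.9 ] u -127.63
```

View pics/w5.png

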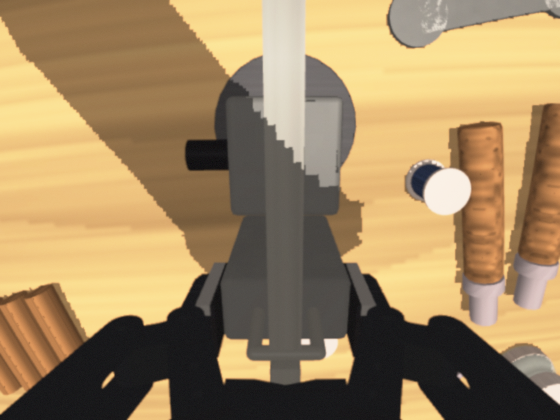

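The bail dropped 6.0 mm to a firm stop, which is the notch depth. I relax the pressure, release and retreat straight up.

```bash
python3 - <<'E'
from h import *
movel(P(-127.6,115.1),R(A),max_speed=5); s=read_state(); print(s['ft_force'])
open_gripper(); s=read_state(); print(s['time'],s['ft_force'],s['finger_gap'])
movel(P(-127.6,150),R(A),max_speed=40,guard=5); 
s=read_state(); print(s['time'],s['ft_force'],s['eef_pos'])
movel(P(-127.6,300),R(A),max_speed=120); wait(1)
c=shot('wrist','w6');c2=shot('scene','s6'); c3=shot('top','t6')
i=c2['image'][120:270,100:300]; cv2.imwrite('pics/s6z.png',cv2.resize(i,None,fx=4,fy=4,interpolation=cv2.INTER_CUBIC))
E
```

```text
[-0.80658641  0.66280685  0.44138381]
19.7 [-0.04190285 -0.93292537 -0.14387619] 85.69967213621531
20.725 [-0.12710831  0.85019279 -0.0133751 ] [ 527.99257463 -172.73194979  149.78259669]
```

View pics/w6.png

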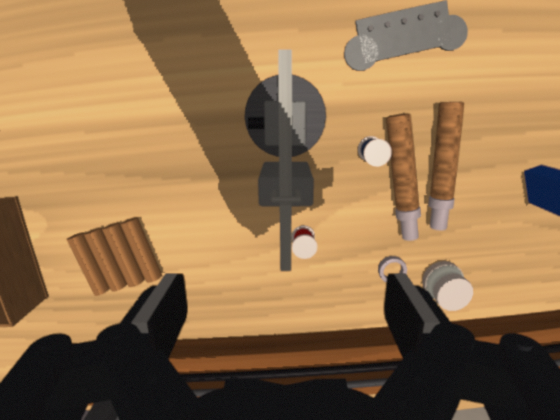

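View pics/s6z.png

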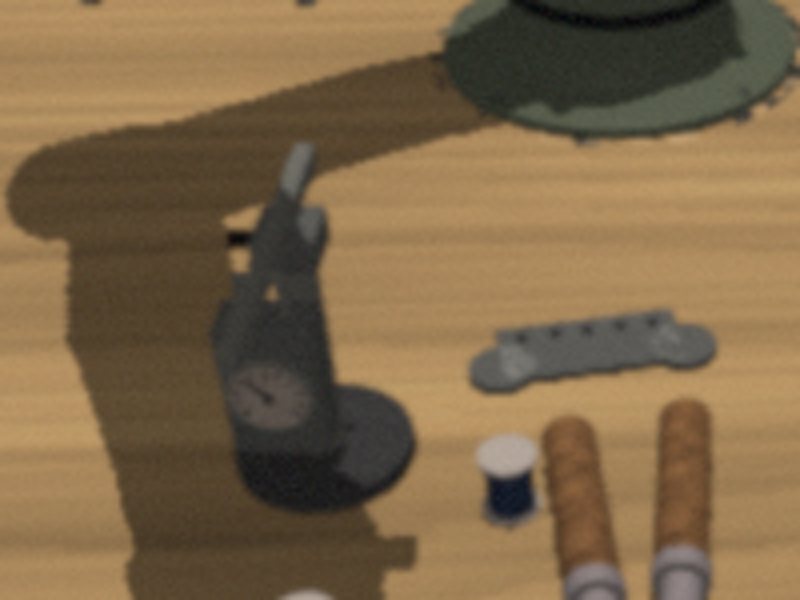

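The gauge hangs dial outward (scene zoom (268,395)), and the bail crosses the bar at wrist (286,200). I check that it is still, upright and seated before handing in.

```bash
python3 - <<'E'
from h import *
for k in range(4):
    c=shot('wrist',f'w7{k}'); W=cloud(c); L=np.stack([(W[...,:2]-O)@U+127.6,(W[...,:2]-O)@V,W[...,2]],-1)
    m=(abs(L[...,0])<8)&(abs(L[...,1])<14)&(abs(L[...,1])>6.5)&(L[...,2]>160)&(L[...,2]<180); b=L[m]
    f=L[(abs(L[...,1])<22)&(abs(L[...,0])<25)&(L[...,2]>70)&(L[...,2]<138)]
    t=L[(abs(L[...,1])<24)&(abs(L[...,1])>14)&(L[...,2]>138)&(L[...,2]<156)&(abs(L[...,0])<25)]
    print('bail',len(b),b.mean(0).round(2),np.percentile(b[:,2],98).round(1),'back face slope',np.polyfit(f[:,2],f[:,0],1).round(3),len(f),'top slope',np.polyfit(t[:,0],t[:,2],1).round(3),t[:,:].mean(0).round(2),len(t)); wait(0.35)
print(read_state()['time'],read_state()['ft_force'])
a=cloud(dict(np.load('pics/t6.npz')))
d=cv2.absdiff(cv2.imread('pics/s6.png'),cv2.imread('pics/scene0.png')).max(2)
print('diff on bystanders (scene)',[int((d[y-12:y+12,x-12:x+12]>45).sum()) for x,y in((228,239),(177,280),(246,250),(270,250),(280,306),(240,306),(248,207))])
E
```

```text
bail 107 [ -0.7    2.08 167.8 ] 170.6 back face slope [ 1.3000e-02 -1.6142e+01] 434 top slope [2.20000e-02 1.44284e+02] [ -1.59   0.71 144.25] 653
bail 106 [ -0.69   2.38 167.89] 170.4 back face slope [ 1.3000e-02 -1.6171e+01] 438 top slope [1.50000e-02 1.44237e+02] [ -1.47   0.92 144.22] 658
bail 106 [ -0.76   2.38 167.91] 170.3 back face slope [ 1.3000e-02 -1.6161e+01] 437 top slope [1.90000e-02 1.44253e+02] [ -1.48   0.83 144.23] 659
bail 107 [ -0.68   2.09 167.72] 170.3 back face slope [ 1.3000e-02 -1.6199e+01] 441 top slope [1.80000e-02 1.44259e+02] [ -1.48   0.76 144.23] 653
24.875 [-0.06517883  0.06438478  0.60533959]
diff on bystanders (scene) [0, 34, 0, 0, 0, 0, 0]
```

```bash
python3 - <<'E'
from h import *
finish_job()
E
```

```text
the job is handed in; nothing more can be done
```

The gauge is hanging by its bail in the bar's notch, dial outward, and I handed the job in at about 25 s; `finish_job()` reports no verdict.

**What I did:** I gripped the grey gauge across its width and turned it so the dial faced away from the post. I threaded the bail over the bar's free end and touched down at about 9 N (guard 2.5 N). I then slid it along the bar at about 2 to 3 N. The guard stopped it early at the notch's outer lip, so I raised it slightly and moved 2 mm further in. There it dropped 6.0 mm to a firm stop, with the last contact force again about 9 N. I then let go and retreated straight up.

**Last checks:**
- **Seated:** the housing top is at about 144.2 mm, which puts the bail at about 166.7 mm. The seated height is 166.5 mm.
- **Upright and still:** the tilt is about 0.02 rad, and four pictures in a row showed no movement beyond measurement noise.
- **Clear of the robot:** the gripper is fully open well above the gauge, and the tool force is close to zero.
- **Bystanders:** none showed a change in the scene picture except the red spool. I put that down to the arm's shadow and did not measure it separately.

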